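# Seat the microscope's stage plate and clip it down

### The arm

A 6-joint arm with a two-finger parallel gripper is mounted at the origin on a cart in front of the work surface, level with it; the furniture and walls round the work are solid. World frame = base frame: x ahead of the robot, y to its left, z up, the work surface at z = 0. Lengths are in m, angles in rad, forces in N, time in s.
With the tool pointing down it reaches from about 0.35 to 0.975 m from the base axis. Payload 4.9 kg.
Tool frame: the origin (TCP) lies at the very end of the fingers, on their centre line; the grasp point (between the pads) lies 19 mm behind it (ctrl.grasp_offset is the distance from the TCP to the grasp point, in m); z points along the fingers, y is the line along which they close (so a half turn about z gives the same grasp; the last joint's range is limited). The gripper opens to 85 mm and grips with 20 to 120 N. Pads are 22 mm wide; open, the fingers measure 114 mm over their backs; the gripper's body (76 mm by 85 mm) begins 54 mm behind the grasp point. The pads swing forward as they close: fully open they stand 13 mm farther back than shut.
Start: joints at [-1.421, 0.053, 1.613, -0, 1.476, -0.119], TCP at [0.166, -0.603, 0.231] pointing down, gripper open.
Joint ranges: [-3.01, 3.01], [-1.01, 2.22], [0.06, 2.58], [-1.02, 4.17], [0.09, 2.62], [-3.14, 3.14]. Speed limits (rad/s): [2.57, 2.57, 3.14, 3.14, 3.14, 3.14].

### API

Orientations are given as a rotation vector (axis times angle).
In Python, from station import ctrl, optics gives the robot as it stands.
- The arm moves only by the shell command python3 -m handwheel 'ROWS' [OPENING] [FORCE]. ROWS is JSON, a list of rows, each an object of numbers: "tx", "ty", "tz": the shift along the tool's x, y, z in mm; "roll": the turn about the tool's z in rad. A call has 1 to 12 rows; each row shifts and turns the commanded pose from where the row before left it, along the tool's axes as they then stand; what a row does not reach is not made up. A row lasts 1/12 s, in which the tool goes at most 41.7 mm and 7.16 degrees, less where a joint would pass 70% of its speed; a pose out of reach is approached as far as the arm can. A call with a gripper value outside its range is refused whole. OPENING is the finger opening in mm, from 0 to 85.4, set as the call begins (- or left out, the last holds). The fingers move at their own pace and stop on an object; FORCE is the grip in N (left out, the last holds). Time passes only in rows, so rows that do not move let the fingers close. It gives the time, the measured TCP pose, the force, the opening and the grip force at its end, in the units of the state.
- ctrl.get_obs(): the state, without advancing time (a new reading comes with each control period).
- optics.get_image(name): name is "scene" or "top" or "wrist"; returns (picture, depth): 384x512x3 uint8, red, green, blue; 384x512 float32, m along the optical axis (not along the pixel's ray), 0 where there is no reading.
- optics.camera_params(name): a dict with "mtx" (3x3 intrinsics, pixels), "extrinsics" (4x4, takes a point from camera to world coordinates); the wrist camera has in their place "tool_from_camera" (4x4, takes a point from camera to tool coordinates, whose origin is the TCP and whose axes are the flange's). Camera axes: x right, y down, z forward; pixel columns grow to the right and rows downward; lengths in m; the calibration is good to about 2 mm. A picture is of the moment at which its call begins: read the wrist's pose just before it. camera_params takes no time and is no camera call.
- ctrl.finish_job(): hands the job in; it is judged then, once.
The state is a dict: "t": time; "q": joint angles; "dq": joint speeds; "effort": joint torques, N m; "tool_pos": TCP position; "tool_rot": TCP orientation; "contact_force": force on the tool from outside, world axes, zero at the start; "wrist_torque": the same for the moment, N m; "opening": finger opening in m; "grip_force": force on a finger pad.
Only numpy, scipy, OpenCV 4.12 (cv2) and the standard library are available. Lean on these libraries where they do the work, as an engineer would, in place of code of your own. Each camera call takes 0.05 s, during which the arm holds its last target. There are 200 camera calls.

### The job

The black stage plate of the microscope's light base is lying on the deck, partly over its round recess. Without picking it up, push it across the rim until it drops flat into the recess; then push both steel stage clips round, as far as they go, over the plate so that it cannot jump out when the ship rolls. Leave the dish, the vial and the forceps beside the base where they are.

Things in the scene. Friction and masses are not known exactly. Their poses are not given: they have to be found in the camera images.
- light_base: Heavy, flat light base of a stereo microscope, fixed to the worktop: black housing with a grey deck, 250 mm (x) by 240 mm (y), its flat deck 40 mm above the worktop. Origin at the worktop under the centre of the recess, which is also the middle of the deck; x points to the rear of the base, away from the robot, y to its left. The front, with knob and switch, is at -x
- recess (a point): Centre of the round recess in the deck, at deck height (40 mm above the worktop), axes as the base. The recess is 88 mm in diameter and 6 mm deep with a flat floor (white window), so the plate lies in it flush with the deck, with 2 mm play all round; left a few mm off centre, the plate can hang tilted on the rim and needs another nudge
- stage_plate: Loose round stage plate, plastic, black on top and white beneath, 84 mm in diameter, 6 mm thick, about 60 g. Origin at the centre of its underside, z up. At the start it lies flat on the deck in front (-x) of the recess, overhanging its rim, its centre 50 to 80 mm from the recess centre; it slides freely. When seated its origin is 34 mm above the worktop
- clip_left (a joint): Left (+y) stage clip, turning about its upright pivot screw, rad: 0 swung out (points 130 deg from the base's +x axis), grows as it turns inward, counter-clockwise from above, to a stop at 1.73, where it points at the recess centre. Starts at 0 to 0.6. Stays where left; 0.5 N at its end moves it. A steel strip 10 mm wide, 3 to 5 mm above the deck; only its upturned end is higher
- clip_right (a joint): The same for the right (-y) clip, mirrored: 0 fully out, grows as it turns inward (clockwise from above), stop at 1.73. Starts between 0 and 0.6
- clip_left_tip (a point): Upturned end of the left clip: a small tab with a rolled rim, 10 mm wide across the clip, leaning outward a little, reaching from 3 to 16 mm above the deck; this point is 10 mm above the deck and 75 mm from the pivot. Its x axis points outward along the clip
- clip_right_tip (a point): The same point of the right clip
- clip_left_pivot (a point): Pivot axis of the left clip, 10 mm above the deck, at x = +68 mm, y = +78 mm of the base. A black screw head 12 mm wide tops it, level with this point; the axes turn with the clip (x along it)
- clip_right_pivot (a point): Pivot axis of the right clip, at x = +68 mm, y = -78 mm of the base, otherwise the same
- picked_dish: Open petri dish, 82 mm in diameter, 32 mm high with orange-brown worms in it, on the worktop at one side of the base. Origin at the centre of its underside. Leave it alone
- red_vial: Small glass vial with red cap, 27 mm in diameter, 58 mm high, upright on the worktop at the other side of the base. Origin at the centre of its underside. Leave it alone
- forceps: Steel forceps 161 mm long (y), 14 mm wide, 10 mm high, lying on the worktop at the right of the base. Origin at the middle of the underside. Leave them alone
There are look-alikes about, which are no part of the job. Of the things like the stage_plate, leave any that is pink; of the rest the larger one is meant.

How it is judged:
On the way, in this order (a step that is already met when the one before it is completed fails the run):
1. the plate has dropped flat into the recess (horizontal distance between stage_plate and recess below 0.004 m and z of stage_plate in the frame of light_base below 0.0355 m and angle between stage_plate's own z axis and vertical below 0.04 rad), for 0.2 s.
2. with the plate seated, both clips are turned in over it (all of step 1 and value of joint each of clip_left, clip_right above 1.5 rad), for 0.2 s.
At the end, for the whole second after the job is handed in: The plate lies at rest in the recess: centre within 4 mm of the recess centre, underside less than 1.5 mm above the recess floor, tilt under 0.04 rad; both clips are turned in to more than 1.5 rad (stop at 1.73) and at rest (all of step 2 and linear speed of stage_plate below 0.01 m/s and velocity of joint each of clip_left, clip_right below 0.05 rad/s); the robot touches nothing.
It fails at once if the plate is lifted more than 8 mm off the deck (it may only be pushed) (z of stage_plate in the frame of light_base above 0.048 m).
It fails at once if the plate is pushed off the base (z of stage_plate in the frame of light_base below 0.025 m).
It fails at once if the dish is moved by more than 15 mm or tipped over (distance of picked_dish from where it was at the start of the episode above 0.015 m or angle between picked_dish's own z axis and vertical above 0.3 rad).
It fails at once if the vial is moved by more than 15 mm or tipped over (distance of red_vial from where it was at the start of the episode above 0.015 m or angle between red_vial's own z axis and vertical above 0.3 rad).
It fails at once if the forceps is moved by more than 15 mm or tipped over (distance of forceps from where it was at the start of the episode above 0.015 m or angle between forceps's own z axis and vertical above 0.3 rad).
It also fails if it takes over 72 s, if anything falls off the work surface, if the arm or the gripper's body presses on something with over 40 N, if the wrist force passes 120 N, or if a joint passes its speed limit or range.

## Working session

There is one attempt and no reset: what is moved stays moved. The work goes in short steps, Python scripts to look and compute and a shell command to move; the robot and the scene stay as the last step left them, time stands still between calls to the robot, and variables do not carry over. Pictures are saved under pics/ and viewed, at most 10 in all, crops included, and the job is handed in when it is done.

```bash
mkdir -p pics; ls; cat > h.py <<'E'
import numpy as np, cv2
from station import ctrl, optics
from scipy.spatial.transform import Rotation as R
def cam(n):
    o=ctrl.get_obs(); im,d=optics.get_image(n); p=optics.camera_params(n)
    if n=="wrist":
        T=np.eye(4);T[:3,:3]=R.from_rotvec(o["tool_rot"]).as_matrix();T[:3,3]=o["tool_pos"]
        E=T@p["tool_from_camera"]
    else: E=p["extrinsics"]
    return im,d,np.array(p["mtx"]),np.array(E)
def onplane(px,K,E,z):
    px=np.atleast_2d(np.array(px,float))
    r=np.c_[px,np.ones(len(px))]@np.linalg.inv(K).T@E[:3,:3].T
    return E[:3,3]+r*((z-E[2,3])/r[:,2:])
def save(im,n): cv2.imwrite("pics/"+n+".png",im[:,:,::-1])
E
python3 - <<'E'
from h import *
np.set_printoptions(precision=4,suppress=True)
a=cam("top");b=cam("scene")
np.savez("top0.npz",im=a[0],d=a[1],K=a[2],E=a[3])
save(np.hstack([cv2.resize(a[0],(800,600))]),"top0");save(cv2.resize(b[0],(800,600)),"scene0")
o=ctrl.get_obs();print(o);print(R.from_rotvec(o["tool_rot"]).as_matrix());print(a[2],a[3])
E
```

```text
pics
{'t': 0.1, 'q': array([-1.421 ,  0.0533,  1.6142, -0.    ,  1.476 , -0.119 ]), 'dq': array([ 0.0003, -0.0016, -0.0025,  0.0007, -0.0029, -0.0011]), 'effort': array([ -0.0007, -39.4903, -37.1362,  -0.0001,   0.0039,  -0.    ]), 'tool_pos': array([ 0.1659, -0.602 ,  0.2302]), 'tool_rot': array([-3.1114, -0.4207,  0.0001]), 'contact_force': array([-0.3215, -0.2365, -0.1286]), 'wrist_torque': array([-0.0532,  0.0218,  0.0311]), 'grip_force': 0.0, 'opening': 0.0851187860038393}
[[ 0.9641  0.2656 -0.0003]
 [ 0.2656 -0.9641  0.0019]
 [ 0.0002 -0.0019 -1.    ]]
[[359.6157   0.     252.8546]
 [  0.     359.6157 191.1108]
 [  0.       0.       1.    ]] [[-0.0041 -0.9879  0.1548  0.3524]
 [-1.      0.0049  0.005  -0.0505]
 [-0.0057 -0.1548 -0.9879  1.1588]
 [ 0.      0.      0.      1.    ]]
```

View pics/top0.png

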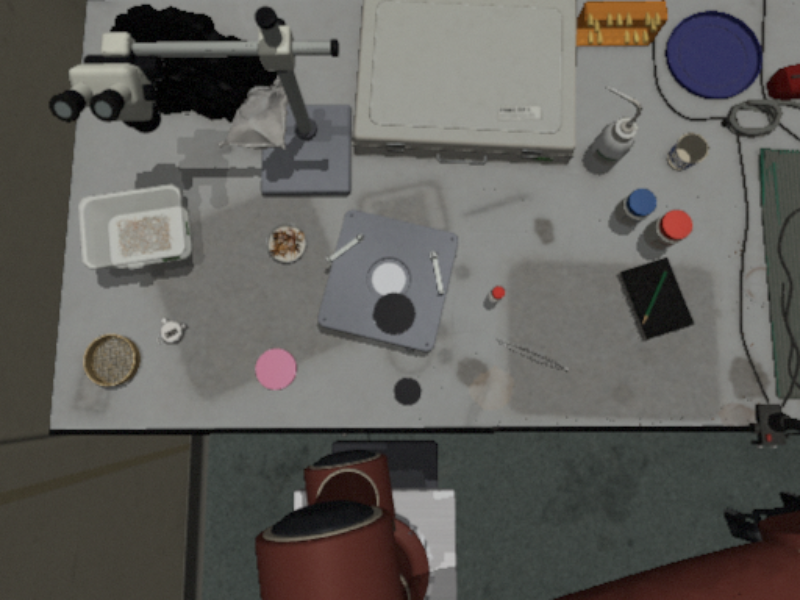

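View pics/scene0.png

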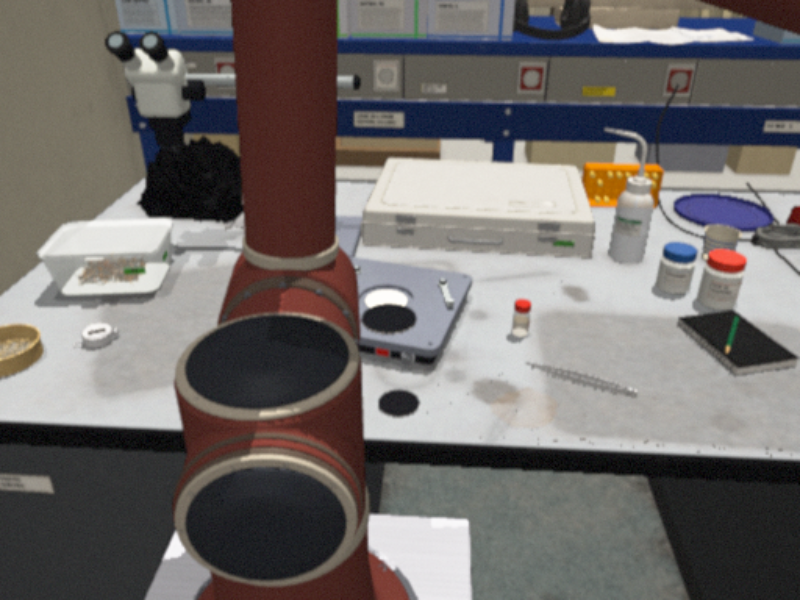

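The top view (800x600 px) shows the base around (389,281), yawed by roughly -0.22 rad. The plate is at (394,313) and the recess window at (389,278). The left clip runs from its pivot at (361,237) to its tip at (328,260), and the right clip from (434,254) to (440,292). The vial is at (497,294) and the dish at (287,244).

```bash
cat > m0.py <<'E'
from h import *
np.set_printoptions(precision=4,suppress=True)
f=np.load("top0.npz");im,d,K,E=f["im"],f["d"],f["K"],f["E"]
s=0.64
# height of all pixels
v,u=np.mgrid[:384,:512];c=np.stack([(u-K[0,2])/K[0,0]*d,(v-K[1,2])/K[1,1]*d,d],-1)
P=c@E[:3,:3].T+E[:3,3]
roi=np.zeros((384,512),bool);roi[int(200*s):int(360*s),int(305*s):int(470*s)]=1
dm=(roi&(P[...,2]>0.028)&(P[...,2]<0.06)).astype(np.uint8)
dm=cv2.morphologyEx(dm,cv2.MORPH_OPEN,np.ones((3,3)))
cn=max(cv2.findContours(dm,0,2)[0],key=cv2.contourArea)[:,0]
W=onplane(cn,K,E,0.04)[:,:2].astype(np.float32)
print("deck",cv2.minAreaRect(W))
g=im.max(2)
def blob(mask,z,name):
    n,l,st,ce=cv2.connectedComponentsWithStats(mask.astype(np.uint8))
    for i in range(1,n):
        if st[i,4]>12:
            c=max(cv2.findContours((l==i).astype(np.uint8),0,1)[0],key=len)[:,0]
            w=onplane(c,K,E,z)[:,:2].astype(np.float32)
            print(name,ce[i]/s,st[i,4],onplane(ce[i],K,E,z)[0],cv2.minAreaRect(w))
inner=roi&(cv2.erode(dm,np.ones((3,3)))>0)
blob(inner&(g<45),0.046,"black")
blob(inner&(im.min(2)>150),0.045,"white")
E
python3 m0.py
```

```text
deck ((0.5694286823272705, -0.02411000430583954), (0.25130772590637207, 0.2504245340824127), 76.07842254638672)
black [390.8694 313.5161] 326 [ 0.4967 -0.0363  0.046 ] ((0.49679332971572876, -0.038599893450737), (0.07525812834501266, 0.07136820256710052), 31.80881690979004)
white [344.4792 247.8819] 45 [0.632  0.0578 0.045 ] ((0.6303078532218933, 0.059972185641527176), (0.00782625749707222, 0.06179211661219597), 37.613304138183594)
white [435.6658 265.625 ] 23 [ 0.5941 -0.1273  0.045 ] ((0.5923589468002319, -0.1270294487476349), (0.03111773170530796, 0.00846900139003992), 12.873529434204102)
white [388.196  277.7367] 330 [ 0.5697 -0.0311  0.045 ] ((0.5690601468086243, -0.03130730614066124), (0.06420500576496124, 0.06628046184778214), 0.1311228722333908)
white [438.7649 284.4494] 21 [ 0.5554 -0.1329  0.045 ] ((0.5542880296707153, -0.1334032416343689), (0.023881273344159126, 0.00842149555683136), 12.955967903137207)
```

```bash
python3 -m handwheel '[{"tx":20,"ty":-19,"tz":-8},{"tx":20,"ty":-19,"tz":-8},{"tx":20,"ty":-19,"tz":-8},{"tx":20,"ty":-19,"tz":-8},{"tx":20,"ty":-19,"tz":-8},{"tx":20,"ty":-19,"tz":-8},{"tx":20,"ty":-19,"tz":-8},{"tx":20,"ty":-19,"tz":-8},{"tx":20,"ty":-19,"tz":-8},{"tx":20,"ty":-19,"tz":-8},{"tx":20,"ty":-19,"tz":-8},{"tx":20,"ty":-19,"tz":-8}]' 50
python3 -m handwheel '[{"tx":20,"ty":-20},{"tx":20,"ty":-20},{"tx":20,"ty":-20},{"tx":20,"ty":-20},{"tx":20,"ty":-20},{"tx":20,"ty":-20},{"tx":20,"ty":-20},{"tx":20,"ty":-20},{"tx":20,"ty":-20},{"tx":20,"ty":-20}]'
python3 -m handwheel '[{"roll":0.103},{"roll":0.103},{"roll":0.103},{"roll":0.103},{"roll":0.1},{}]'
python3 - <<'E'
from h import *
a=cam("wrist");np.savez("w0.npz",im=a[0],d=a[1],K=a[2],E=a[3]);save(cv2.resize(a[0],(800,600)),"w0")
print(ctrl.get_obs()["opening"],optics.camera_params("wrist")["tool_from_camera"],a[3])
E
```

```text
0.08532016387860028 [[ 1.52175807e-03 -9.50257045e-01 -3.11463053e-01  7.96194591e-02]
 [ 9.99998486e-01  1.70908108e-03 -3.28483805e-04 -1.38133176e-03]
 [ 8.44459661e-04 -3.11462081e-01  9.50258206e-01 -1.43821216e-01]
 [ 0.00000000e+00  0.00000000e+00  0.00000000e+00  1.00000000e+00]] [[ 0.26702515 -0.91559285 -0.30064482  0.24233781]
 [-0.96368563 -0.2545879  -0.08059161 -0.57977579]
 [-0.00275143  0.31124708 -0.95032504  0.37399843]
 [ 0.          0.          0.          1.        ]]$[0]: bad value
$[0]: bad value
$[0]: bad value
```

View pics/w0.png

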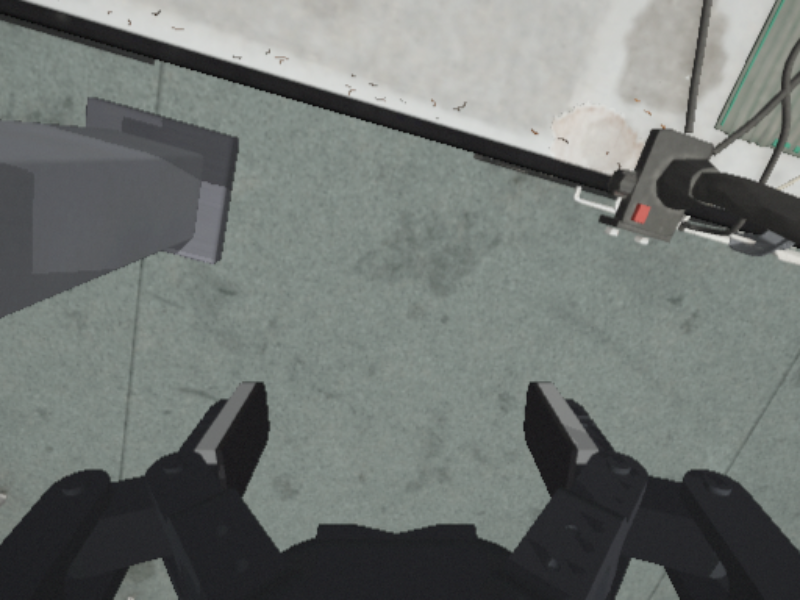

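The arm has not moved: the rows were refused, probably because each one needs all four keys. The picture shows only the floor and the open fingers, around (240,430) and (550,430) px.

```bash
python3 -m handwheel '[{"tx":20,"ty":-19,"tz":-8,"roll":0},{"tx":20,"ty":-19,"tz":-8,"roll":0},{"tx":20,"ty":-19,"tz":-8,"roll":0},{"tx":20,"ty":-19,"tz":-8,"roll":0},{"tx":20,"ty":-19,"tz":-8,"roll":0},{"tx":20,"ty":-19,"tz":-8,"roll":0},{"tx":20,"ty":-19,"tz":-8,"roll":0},{"tx":20,"ty":-19,"tz":-8,"roll":0},{"tx":20,"ty":-19,"tz":-8,"roll":0},{"tx":20,"ty":-19,"tz":-8,"roll":0},{"tx":20,"ty":-19,"tz":-8,"roll":0},{"tx":20,"ty":-19,"tz":-8,"roll":0}]' 50
```

```text
t: 1.15
tool_pos: [0.3371, -0.3176, 0.3274]
tool_rot: [-3.113, -0.42, 0.0]
contact_force: [0.0, -1.5, 0.3]
opening: 0.0499
grip_force: 0.0
```

```bash
python3 -m handwheel '[{"tx":20,"ty":-20,"tz":0,"roll":0},{"tx":20,"ty":-20,"tz":0,"roll":0},{"tx":20,"ty":-20,"tz":0,"roll":0},{"tx":20,"ty":-20,"tz":0,"roll":0},{"tx":20,"ty":-20,"tz":0,"roll":0},{"tx":20,"ty":-20,"tz":0,"roll":0},{"tx":20,"ty":-20,"tz":0,"roll":0},{"tx":20,"ty":-20,"tz":0,"roll":0},{"tx":20,"ty":-20,"tz":0,"roll":0},{"tx":20,"ty":-20,"tz":0,"roll":0}]'
python3 -m handwheel '[{"tx":0,"ty":0,"tz":0,"roll":0.103},{"tx":0,"ty":0,"tz":0,"roll":0.103},{"tx":0,"ty":0,"tz":0,"roll":0.103},{"tx":0,"ty":0,"tz":0,"roll":0.103},{"tx":0,"ty":0,"tz":0,"roll":0.1},{"tx":0,"ty":0,"tz":0,"roll":0},{"tx":0,"ty":0,"tz":0,"roll":0}]'
python3 - <<'E'
from h import *
a=cam("wrist");np.savez("w0.npz",im=a[0],d=a[1],K=a[2],E=a[3]);save(cv2.resize(a[0],(800,600)),"w1")
print(a[2],a[3])
E
```

```text
t: 1.98
tool_pos: [0.4768, -0.0716, 0.327]
tool_rot: [-3.113, -0.421, 0.0]
contact_force: [0.1, -0.1, 0.7]
opening: 0.0501
grip_force: 0.0
t: 2.57
tool_pos: [0.4764, -0.073, 0.327]
tool_rot: [-3.119, 0.377, 0.001]
contact_force: [-0.9, 0.3, -0.3]
opening: 0.0499
grip_force: 0.0
[[285.57728126   0.         253.34884533]
 [  0.         285.57728126 190.78681068]
 [  0.           0.           1.        ]] [[-2.36830005e-01 -9.22985643e-01 -3.03329937e-01  5.53403300e-01]
 [-9.71550839e-01  2.24760507e-01  7.46436996e-02 -9.08245206e-02]
 [-7.18472585e-04  3.12378323e-01 -9.49957508e-01  4.70759225e-01]
 [ 0.00000000e+00  0.00000000e+00  0.00000000e+00  1.00000000e+00]]
```

View pics/w1.png

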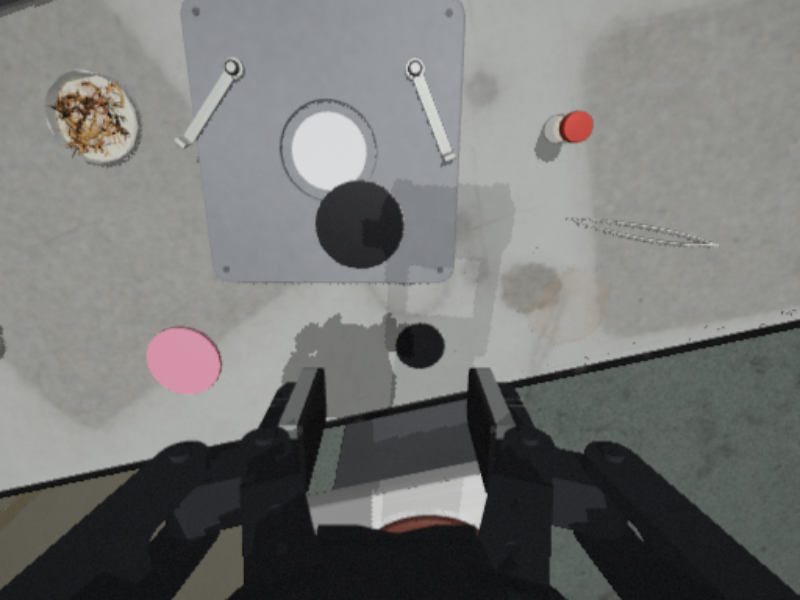

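The wrist view (800x600 px) shows the whole job:

| Feature | Position (px) |
|---|---|
| Recess ring | about (329,149) |
| Plate | (360,224) |
| Pivot screws | (233,68) and (415,68) |
| Clip tips | (183,142) and (449,156) |
| Deck corner screws | (196,12), (449,13), (226,269), (440,269) |

```bash
cat > m1.py <<'E'
from h import *
np.set_printoptions(precision=4,suppress=True)
f=np.load("w0.npz");im,K,E=f["im"],f["K"],f["E"]
s=0.64;w=lambda px,z:onplane(np.array(px)*s,K,E,z)
scr=w([[196,12],[449,13],[226,269],[440,269]],.04);print("corners",scr,scr.mean(0))
pv=w([[233,68],[415,68]],.05);print("pivots",pv, np.linalg.norm(pv[0]-pv[1]))
y=pv[0]-pv[1];yaw=np.arctan2(y[1],y[0])-np.pi/2
y2=scr[0]-scr[1]+scr[2]-scr[3];x2=scr[0]-scr[2]+scr[1]-scr[3];print("yaws",yaw,np.arctan2(y2[1],y2[0])-np.pi/2,np.arctan2(x2[1],x2[0]))
def fit(m,z,near):
    m=m.astype(np.uint8);cs=cv2.findContours(m,0,1)[0]
    c=min(cs,key=lambda c:9e9 if len(c)<40 else np.linalg.norm(c[:,0].mean(0)-np.array(near)*s))[:,0]
    W=onplane(c,K,E,z)[:,:2].astype(np.float32);return cv2.fitEllipse(W)
g=im.max(2);print(fit(g<50,.046,(360,224)))
# floor window white
print(fit(im.min(2)>150,.034,(329,149)))
print("recess ring",w([[279,149],[378,149],[329,99]],.04))
from math import cos,sin
c0=pv.mean(0)[:2]-0.068*np.array([cos(yaw),sin(yaw)]);print("centre from pivots",c0)
t=w([[183,142],[449,156]],.056)
for k in (0,1):
    v=t[k]-pv[k];print("tip",t[k],np.hypot(*v[:2]),np.degrees(np.arctan2(v[1],v[0])-yaw))
E
python3 m1.py
```

```text
corners [[ 0.7012  0.0462  0.04  ]
 [ 0.6501 -0.16    0.04  ]
 [ 0.4855  0.1     0.04  ]
 [ 0.4351 -0.1069  0.04  ]] [ 0.568  -0.0302  0.04  ]
pivots [[ 0.6515  0.0279  0.05  ]
 [ 0.6149 -0.1222  0.05  ]] 0.15449706790351989
yaws -0.23921657181577305 -0.24081779588254637 -0.24353136039256484
((0.49006447196006775, -0.03801335394382477), (0.06202782317996025, 0.0881921648979187), 167.8743438720703)
((0.5690785050392151, -0.029365118592977524), (0.0680060163140297, 0.07093999534845352), 6.147111415863037)
recess ring [[ 0.5808  0.013   0.04  ]
 [ 0.5594 -0.0751  0.04  ]
 [ 0.6104 -0.0434  0.04  ]]
centre from pivots [ 0.5672 -0.0311]
tip [0.6053 0.0891 0.056 ] 0.07675758437131416 140.73035357465997
tip [ 0.5385 -0.1353  0.056 ] 0.07750247932509237 -156.5581344006311
```

```bash
cat > b.py <<'E'
from h import *
np.set_printoptions(precision=4,suppress=True)
C=np.array([.568,-.0302]);yw=-.241
B=np.array([[np.cos(yw),-np.sin(yw)],[np.sin(yw),np.cos(yw)]])
def tob(p): return (np.atleast_2d(p)[:,:2]-C)@B*1000
E
python3 - <<'E'
from b import *
f=np.load("w0.npz");K,E=f["K"],f["E"];w=lambda px,z:onplane(np.array(px)*.64,K,E,z)
print("plate edges l r t b, c",tob(w([[316,224],[404,224],[360,180],[360,269],[360,224]],.046)))
print("tcp",tob(ctrl.get_obs()["tool_pos"]))
print("tips",tob(w([[183,142],[449,156]],.056)),"pads",tob(w([[316,372],[476,372]],.33)))
E
```

```text
plate edges l r t b, c [[ -65.4124   13.7126]
 [ -65.2444  -69.9122]
 [ -24.8379  -29.0423]
 [-109.3982  -27.0801]
 [ -65.3284  -28.1028]]
tcp [[-78.7275 -63.472 ]]
tips [[   7.7561  124.8038]
 [  -3.5086 -109.1309]] pads [[-73.3745 -34.3454]
 [-73.2467 -90.5364]]
```

```bash
python3 -m handwheel '[{"tx":0,"ty":0,"tz":0,"roll":-0.1},{"tx":0,"ty":0,"tz":0,"roll":-0.1},{"tx":0,"ty":0,"tz":0,"roll":-0.1},{"tx":0,"ty":0,"tz":0,"roll":-0.095},{"tx":-23,"ty":-14,"tz":0,"roll":0},{"tx":-23,"ty":-14,"tz":0,"roll":0},{"tx":0,"ty":0,"tz":35,"roll":0},{"tx":0,"ty":0,"tz":35,"roll":0},{"tx":0,"ty":0,"tz":35,"roll":0},{"tx":0,"ty":0,"tz":35,"roll":0},{"tx":0,"ty":0,"tz":35,"roll":0},{"tx":0,"ty":0,"tz":0,"roll":0}]'
python3 - <<'E'
from b import *
f=np.load("w0.npz");d,K=f["d"],f["K"];T=optics.camera_params("wrist")["tool_from_camera"]
v,u=np.mgrid[:384,:512];c=np.stack([(u-K[0,2])/K[0,0]*d,(v-K[1,2])/K[1,1]*d,d],-1)
P=(c@T[:3,:3].T+T[:3,3])*1000
m=(d>0)&(P[...,2]>-60)&(P[...,2]<30)
for sgn in(-1,1):
    q=P[m&(P[...,1]*sgn>0)];print(len(q),q.min(0),q.max(0),np.percentile(q,[90,98],axis=0))
o=ctrl.get_obs();print(tob(o["tool_pos"]),o["tool_pos"],o["tool_rot"])
E
```

```text
t: 3.62
tool_pos: [0.4217, -0.0508, 0.1443]
tool_rot: [-3.127, -0.24, 0.021]
contact_force: [-1.0, -0.7, -1.0]
opening: 0.0496
grip_force: 0.0
4538 [-13.1269 -59.4964 -59.9996] [ 14.1    -23.9777  -3.1002] [[ 11.8599 -26.282  -20.4371]
 [ 13.0662 -26.0834 -10.0893]]
4570 [-12.6137  21.6261 -59.9976] [14.1958 57.7035 -3.8646] [[ 11.9484  47.1971 -20.5269]
 [ 13.2062  54.5784 -10.429 ]]
[[-137.1424  -54.9708]] [ 0.4217 -0.0508  0.1443] [-3.1272 -0.2402  0.0208]
```

```bash
python3 -m handwheel '[{"tx":0,"ty":2,"tz":30,"roll":0},{"tx":0,"ty":0,"tz":30,"roll":0},{"tx":0,"ty":0,"tz":25,"roll":0},{"tx":0,"ty":0,"tz":15,"roll":0},{"tx":0,"ty":0,"tz":0,"roll":0},{"tx":0,"ty":0,"tz":0,"roll":0},{"tx":0,"ty":0,"tz":0,"roll":0}]'
python3 - <<'E'
from b import *
im,d,K,E=cam("wrist");save(cv2.resize(im,(800,600)),"w2")
o=ctrl.get_obs();print(tob(o["tool_pos"]),o["tool_pos"],o["tool_rot"])
E
```

```text
t: 4.2
tool_pos: [0.4289, -0.0549, 0.0548]
tool_rot: [3.131, 0.239, 0.005]
contact_force: [-0.0, 0.2, 0.5]
opening: 0.05
grip_force: 0.0
[[-129.0337  -57.1341]] [ 0.4291 -0.0549  0.0549] [3.1309 0.2388 0.0062]
```

View pics/w2.png

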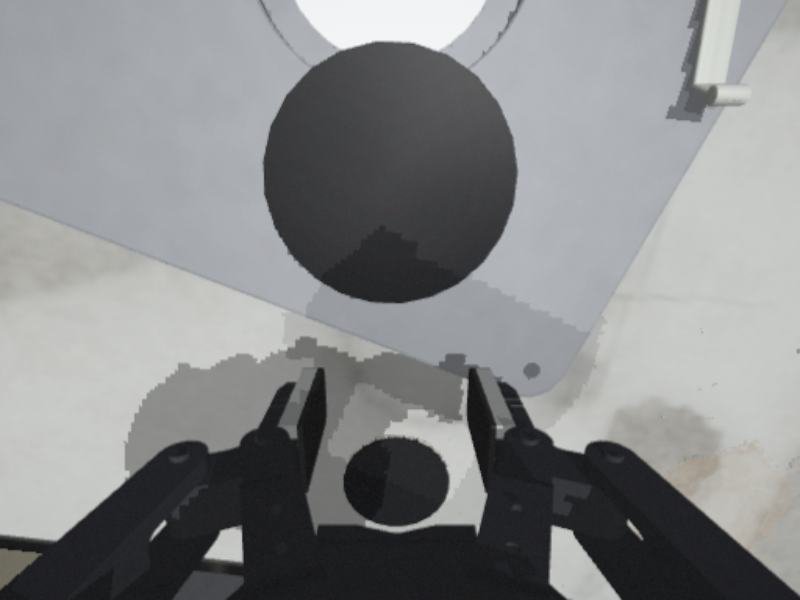

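The plate is centred at (391,172) px between the fingers at 316 and 476, and the recess lies straight ahead. I'll lower to deck level and push along tool x.

```bash
python3 -m handwheel '[{"tx":0,"ty":-2,"tz":8,"roll":0},{"tx":0,"ty":0,"tz":7,"roll":0},{"tx":5,"ty":0,"tz":0,"roll":0},{"tx":5,"ty":0,"tz":0,"roll":0},{"tx":3,"ty":0,"tz":0,"roll":0},{"tx":0,"ty":0,"tz":0,"roll":0}]'
python3 - <<'E'
from b import *
o=ctrl.get_obs();print(tob(o["tool_pos"]),o["tool_pos"],o["tool_rot"])
E
```

```text
t: 4.75
tool_pos: [0.4402, -0.0502, 0.0372]
tool_rot: [-3.132, -0.239, -0.0]
contact_force: [-0.6, -0.4, -0.2]
opening: 0.0499
grip_force: 0.0
[[-119.3137  -49.9697]] [ 0.4402 -0.0502  0.0372] [-3.1324 -0.2388 -0.0003]
```

```bash
python3 -m handwheel '[{"tx":6,"ty":0,"tz":-1,"roll":0},{"tx":7,"ty":0,"tz":0,"roll":0},{"tx":7,"ty":0,"tz":0,"roll":0},{"tx":7,"ty":0,"tz":0,"roll":0},{"tx":7,"ty":0,"tz":0,"roll":0},{"tx":7,"ty":0,"tz":0,"roll":0},{"tx":7,"ty":0,"tz":0,"roll":0},{"tx":7,"ty":0,"tz":0,"roll":0},{"tx":7,"ty":0,"tz":0,"roll":0},{"tx":5,"ty":0,"tz":0,"roll":0},{"tx":3,"ty":0,"tz":0,"roll":0},{"tx":0,"ty":0,"tz":0,"roll":0}]'
python3 - <<'E'
from b import *
im,d,K,E=cam("wrist");save(cv2.resize(im,(800,600)),"w3")
o=ctrl.get_obs();p=tob(o["tool_pos"])[0];print(p,p@[.9225,.386],p@[.386,-.9225],o["tool_pos"],o["tool_rot"])
E
```

```text
t: 5.75
tool_pos: [0.5095, -0.0397, 0.0384]
tool_rot: [3.132, 0.239, 0.001]
contact_force: [0.4, 0.6, 0.3]
opening: 0.05
grip_force: 0.0
[-54.9301 -23.3125] -59.671695371156034 0.3027629073506495 [ 0.5091 -0.0397  0.0383] [-3.1325 -0.2385  0.    ]
```

View pics/w3.png

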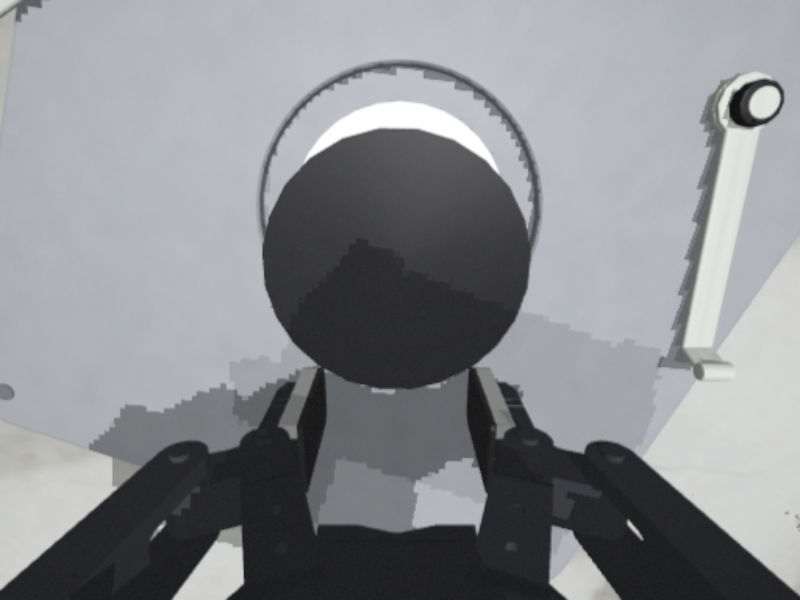

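The plate is centred at (396,258) px and the recess ring at about (400,198), so they are lined up with roughly 15 mm to go.

```bash
python3 -m handwheel '[{"tx":3,"ty":0,"tz":0,"roll":0},{"tx":3,"ty":0,"tz":0,"roll":0},{"tx":2,"ty":0,"tz":0,"roll":0},{"tx":2,"ty":0,"tz":0,"roll":0},{"tx":2,"ty":0,"tz":0,"roll":0},{"tx":1,"ty":0,"tz":0,"roll":0},{"tx":1,"ty":0,"tz":0,"roll":0},{"tx":0,"ty":0,"tz":0,"roll":0},{"tx":0,"ty":0,"tz":0,"roll":0}]'
python3 - <<'E'
from b import *
im,d,K,E=cam("wrist");save(cv2.resize(im,(800,600)),"w4")
o=ctrl.get_obs();p=tob(o["tool_pos"])[0];print(p,p@[.9225,.386],p@[.386,-.9225],o["tool_pos"],o["contact_force"])
E
```

```text
t: 6.55
tool_pos: [0.5228, -0.0376, 0.0383]
tool_rot: [-3.133, -0.238, -0.0]
contact_force: [-0.2, 0.6, 0.2]
opening: 0.0501
grip_force: 0.0
[-42.1854 -18.0333] -45.87693054733817 0.35218171432628437 [ 0.5227 -0.0376  0.0384] [-0.5139 -0.0693  0.4699]
```

View pics/w4.png

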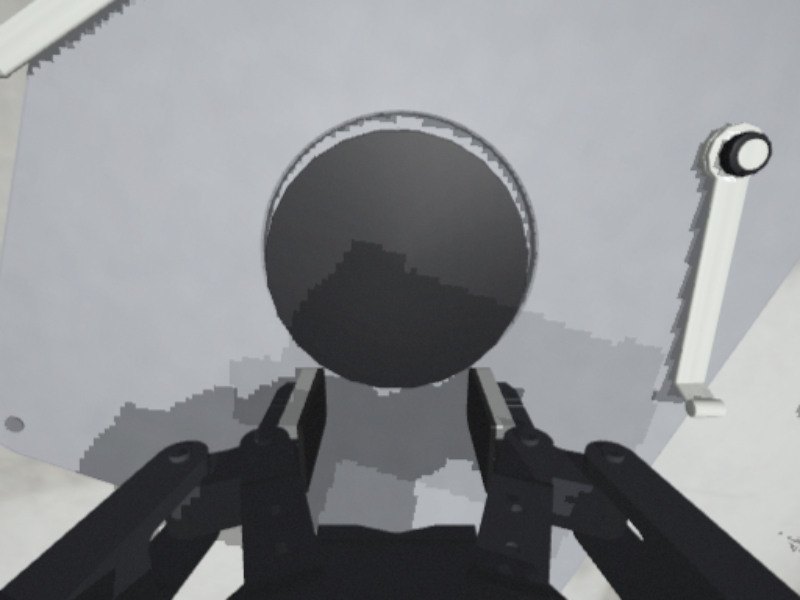

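The plate (centre 397,258; ring centre about 400,247) is still short by about 4 mm, so I'll push further and check its height by depth.

```bash
cat > chk.py <<'E'
from b import *
im,d,K,E=cam("wrist");v,u=np.mgrid[:384,:512]
c=np.stack([(u-K[0,2])/K[0,0]*d,(v-K[1,2])/K[1,1]*d,d],-1);P=c@E[:3,:3].T+E[:3,3]
q=np.c_[tob(P.reshape(-1,3)),P.reshape(-1,3)[:,2:]*1000];dk=im.max(2).ravel()<90
r=np.hypot(q[:,0],q[:,1]);s=q[(r<46)&dk&(abs(q[:,2]-41)<12)]
A=np.c_[s[:,:2]-s[:,:2].mean(0),np.ones(len(s))];k=np.linalg.lstsq(A,s[:,2],rcond=None)[0]
hull=s[:,:2].astype(np.float32)
g=q[(r>50)&(r<58)&(q[:,0]>0)&(abs(q[:,2]-41)<8)]
print("plate slope",k[:2],"z",k[2],"deck z",np.median(g[:,2]),"circle",cv2.minEnclosingCircle(hull))
o=ctrl.get_obs();p=tob(o["tool_pos"])[0];print(p,p@[.9225,.386],o["tool_pos"],o["contact_force"])
E
python3 chk.py
python3 -m handwheel '[{"tx":1.5,"ty":0,"tz":0,"roll":0},{"tx":1.5,"ty":0,"tz":0,"roll":0},{"tx":1.5,"ty":0,"tz":0,"roll":0},{"tx":0,"ty":0,"tz":0,"roll":0},{"tx":0,"ty":0,"tz":0,"roll":0},{"tx":0,"ty":0,"tz":0,"roll":0}]'
python3 chk.py
```

```text
plate slope [-0.0763 -0.0138] z 44.346134601712464 deck z 41.20391443382174 circle ((-0.6509349942207336, -0.10952050238847733), 45.36072540283203)
[-42.2587 -18.0816] -45.963127965077675 [ 0.5226 -0.0377  0.0383] [ 0.2818  0.019  -0.3271]
t: 7.15
tool_pos: [0.5271, -0.0369, 0.0383]
tool_rot: [-3.132, -0.238, 0.0]
contact_force: [-0.8, 0.8, -0.2]
opening: 0.05
grip_force: 0.0
plate slope [-0.0027  0.0038] z 41.14436637203687 deck z 41.17206476620913 circle ((-0.8045982122421265, -0.44275254011154175), 45.22473907470703)
[-38.1108 -16.3487] -41.46783243917519 [ 0.5271 -0.037   0.0383] [ 0.0906 -0.2564 -0.5363]
```

Depth puts the plate level with the deck (41.1 vs 41.2 mm) at under 0.005 rad slope, so it is seated. Next I'll back off, rise, close the fingers and go behind the left clip.

```bash
python3 -m handwheel '[{"tx":-10,"ty":0,"tz":0,"roll":0},{"tx":0,"ty":0,"tz":-20,"roll":0},{"tx":0,"ty":0,"tz":-40,"roll":0},{"tx":0,"ty":0,"tz":0,"roll":-0.1},{"tx":0,"ty":0,"tz":0,"roll":-0.1},{"tx":0,"ty":0,"tz":0,"roll":-0.1},{"tx":0,"ty":0,"tz":0,"roll":-0.1},{"tx":0,"ty":0,"tz":0,"roll":-0.09},{"tx":0,"ty":0,"tz":0,"roll":0}]' 0 20
python3 -m handwheel '[{"tx":22,"ty":-6,"tz":0,"roll":0},{"tx":22,"ty":-6,"tz":0,"roll":0},{"tx":22,"ty":-6,"tz":0,"roll":0},{"tx":22,"ty":-6,"tz":0,"roll":0},{"tx":22,"ty":-6,"tz":0,"roll":0},{"tx":22,"ty":-5,"tz":0,"roll":0},{"tx":22,"ty":-5,"tz":0,"roll":0},{"tx":22,"ty":-5,"tz":0,"roll":0},{"tx":0,"ty":0,"tz":0,"roll":0},{"tx":0,"ty":0,"tz":0,"roll":0}]'
python3 - <<'E'
from b import *
im,d,K,E=cam("top");im2=im[110:250,170:330];save(cv2.resize(im2,None,fx=4,fy=4),"t5")
o=ctrl.get_obs();rv=R.from_rotvec(o["tool_rot"]).as_matrix();print(tob(o["tool_pos"]),o["tool_pos"],"yaw base",np.degrees(np.arctan2(rv[1,0],rv[0,0])-yw),o["q"])
E
```

```text
t: 7.95
tool_pos: [0.5165, -0.0385, 0.0982]
tool_rot: [-2.98, -0.993, 0.001]
contact_force: [-0.2, 0.9, 0.8]
opening: 0.0004
grip_force: 0.0
t: 8.78
tool_pos: [0.6311, 0.1033, 0.0981]
tool_rot: [2.981, 0.99, -0.001]
contact_force: [-0.4, -0.5, 0.0]
opening: -0.0001
grip_force: 0.0
[[ 29.1454 144.0352]] [0.6307 0.1027 0.0979] yaw base 50.53028372567572 [ 0.0452  0.1985  1.6849 -0.0004  1.2593  0.9752]
```

```bash
python3 -m handwheel '[{"tx":0,"ty":0,"tz":20,"roll":0},{"tx":0,"ty":0,"tz":20,"roll":0},{"tx":0,"ty":0,"tz":10,"roll":0},{"tx":0,"ty":0,"tz":0,"roll":0},{"tx":-5,"ty":0,"tz":0,"roll":0},{"tx":-5,"ty":0,"tz":0,"roll":0},{"tx":-9,"ty":-1.4,"tz":0,"roll":-0.12},{"tx":-9,"ty":-1.4,"tz":0,"roll":-0.12},{"tx":-9,"ty":-1.4,"tz":0,"roll":-0.12},{"tx":0,"ty":0,"tz":0,"roll":0},{"tx":0,"ty":0,"tz":0,"roll":0}]'
cat > st.py <<'E'
from b import *
import sys
sg=float(sys.argv[1]) # +1 left, -1 right
o=ctrl.get_obs();rv=R.from_rotvec(o["tool_rot"]).as_matrix();p=tob(o["tool_pos"])[0]
print("tcp",p,o["tool_pos"],"yaw base",np.degrees(np.arctan2(rv[1,0],rv[0,0])-yw),"F",o["contact_force"])
v=(p-[68,sg*78])*[1,sg];print("TCP polar about pivot",np.hypot(*v),np.degrees(np.arctan2(v[1],v[0]))%360)
E
cat > pic.py <<'E'
from b import *
import sys
im,d,K,E=cam("top");save(cv2.resize(im[110:250,170:330],None,fx=4,fy=4),sys.argv[1])
E
python3 st.py 1; python3 pic.py t6
```

```text
t: 9.75
tool_pos: [0.6015, 0.0811, 0.0497]
tool_rot: [2.758, 1.503, 0.003]
contact_force: [-0.3, -0.6, 0.1]
opening: -0.0001
grip_force: 0.0
tcp [  5.9355 116.0282] [0.6015 0.0811 0.0497] yaw base 70.98678116258172 F [-0.2981 -0.6204  0.0657]
TCP polar about pivot 72.78835653413681 148.5033466288758
```

View pics/t6.png

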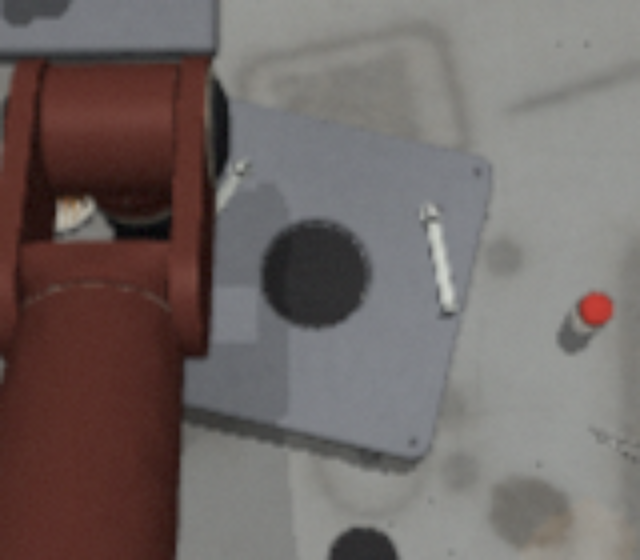

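The top crop shows the black plate centred in the recess at (316,272) and the left clip already turning, its strip running from (240,165) downward. I'll continue the arc.

```bash
python3 -m handwheel '[{"tx":-9,"ty":-1.4,"tz":1,"roll":-0.12},{"tx":-9,"ty":-1.4,"tz":0,"roll":-0.12},{"tx":-9,"ty":-1.4,"tz":0,"roll":-0.12},{"tx":-9,"ty":-1.4,"tz":0,"roll":-0.12},{"tx":-9,"ty":-1.4,"tz":0,"roll":-0.12},{"tx":-9,"ty":-1.4,"tz":0,"roll":-0.12},{"tx":-9,"ty":-1.4,"tz":0,"roll":-0.12},{"tx":-9,"ty":-1.4,"tz":0,"roll":-0.12},{"tx":0,"ty":0,"tz":0,"roll":0},{"tx":0,"ty":0,"tz":0,"roll":0}]'
python3 st.py 1
```

```text
t: 10.63
tool_pos: [0.5806, 0.0144, 0.0478]
tool_rot: [1.754, 2.606, 0.001]
contact_force: [-0.7, -0.4, 1.0]
opening: 0.0002
grip_force: 0.0
tcp [ 1.5821 46.3343] [0.5806 0.0144 0.0478] yaw base 125.9184423987834 F [-0.7123 -0.3691  1.0417]
TCP polar about pivot 73.58025517191457 205.49019028885087
```

```bash
python3 -m handwheel '[{"tx":-6,"ty":-1,"tz":0,"roll":-0.08},{"tx":-5,"ty":-1,"tz":0,"roll":-0.07},{"tx":-2,"ty":0,"tz":0,"roll":-0.03},{"tx":0,"ty":0,"tz":0,"roll":0},{"tx":0,"ty":0,"tz":0,"roll":0}]'
python3 st.py 1
```

```text
t: 11.05
tool_pos: [0.584, 0.0024, 0.0475]
tool_rot: [1.51, 2.755, 0.0]
contact_force: [0.4, 0.3, -0.1]
opening: -0.0001
grip_force: 0.0
tcp [ 7.7658 35.4945] [0.584  0.0024 0.0475] yaw base 136.36298155831037 F [ 0.3903  0.2729 -0.0521]
TCP polar about pivot 73.72165926598538 215.2094937386088
```

```bash
for i in 1 2 3; do python3 -m handwheel '[{"tx":-1,"ty":0,"tz":0,"roll":0},{"tx":0,"ty":0,"tz":0,"roll":0},{"tx":0,"ty":0,"tz":0,"roll":0}]' | grep -E "tool_pos|contact"; done; python3 st.py 1
```

```text
tool_pos: [0.5844, 0.0014, 0.0474]
contact_force: [-0.1, 0.4, -0.2]
tool_pos: [0.5849, 0.0002, 0.0473]
contact_force: [-0.0, 0.3, -0.9]
tool_pos: [0.5854, -0.0007, 0.0473]
contact_force: [-0.8, 0.1, -0.1]
tcp [ 9.8697 32.7665] [ 0.5854 -0.0007  0.0473] yaw base 136.5130852243305 F [-0.8382  0.131  -0.0625]
TCP polar about pivot 73.65597827520301 217.8878932152021
```

```bash
for i in 1 2 3; do python3 -m handwheel '[{"tx":-1,"ty":0,"tz":0,"roll":0},{"tx":0,"ty":0,"tz":0,"roll":0},{"tx":0,"ty":0,"tz":0,"roll":0}]' | grep -E "contact"; done; python3 st.py 1
python3 - <<'E'
from b import *
a=cam("wrist");b=cam("top");x=np.hstack([a[0],cv2.resize(b[0][110:250,170:330],(439,384))]);save(cv2.resize(x,(800,323)),"w7")
E
```

```text
contact_force: [-1.1, 1.6, 1.1]
contact_force: [-3.6, 4.9, 1.1]
contact_force: [-4.5, 5.0, 2.6]
tcp [10.8692 31.7502] [ 0.5861 -0.002   0.047 ] yaw base 136.52358472153816 F [-4.5335  5.0003  2.6151]
TCP polar about pivot 73.5049608780297 218.99164182847426
```

View pics/w7.png

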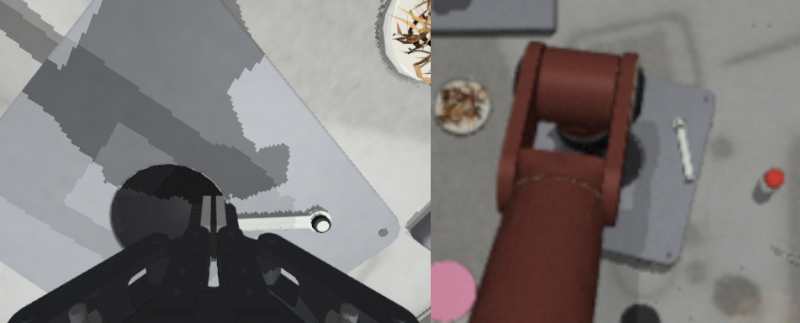

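The left clip points over the plate, running from its pivot (320,222) toward the finger at (215,215), and the 7 N reaction shows it is at its stop. Now the right clip.

```bash
python3 -m handwheel '[{"tx":6,"ty":0,"tz":0,"roll":0},{"tx":8,"ty":0,"tz":0,"roll":0},{"tx":0,"ty":0,"tz":-20,"roll":0},{"tx":0,"ty":0,"tz":-30,"roll":0},{"tx":0,"ty":0,"tz":0,"roll":0.1},{"tx":0,"ty":0,"tz":0,"roll":0.1},{"tx":0,"ty":0,"tz":0,"roll":0.1},{"tx":0,"ty":0,"tz":0,"roll":0.1},{"tx":0,"ty":0,"tz":0,"roll":0}]' >/dev/null
python3 -m handwheel '[{"tx":-20,"ty":-7,"tz":0,"roll":0},{"tx":-20,"ty":-7,"tz":0,"roll":0},{"tx":-20,"ty":-7,"tz":0,"roll":0},{"tx":-20,"ty":-7,"tz":0,"roll":0},{"tx":-20,"ty":-7,"tz":0,"roll":0},{"tx":-20,"ty":-8,"tz":0,"roll":0},{"tx":-20,"ty":-8,"tz":0,"roll":0},{"tx":-21,"ty":-8,"tz":0,"roll":0},{"tx":0,"ty":0,"tz":0,"roll":0},{"tx":0,"ty":0,"tz":0,"roll":0}]' | head -2
python3 st.py -1
```

```text
t: 14.23
tool_pos: [0.5486, -0.1609, 0.0974]
tcp [  12.3491 -131.5396] [ 0.5486 -0.1609  0.0974] yaw base 113.60510831354563 F [-0.1172  0.6492  0.1842]
TCP polar about pivot 77.22372808852417 136.107735284874
```

```bash
python3 -m handwheel '[{"tx":0,"ty":0,"tz":20,"roll":0},{"tx":0,"ty":0,"tz":20,"roll":0},{"tx":0,"ty":0,"tz":10,"roll":0},{"tx":0,"ty":0,"tz":0,"roll":0},{"tx":5,"ty":0,"tz":0,"roll":0},{"tx":6,"ty":0,"tz":0,"roll":0},{"tx":9,"ty":-1.3,"tz":0,"roll":0.12},{"tx":9,"ty":-1.3,"tz":0,"roll":0.12},{"tx":9,"ty":-1.3,"tz":0,"roll":0.12},{"tx":0,"ty":0,"tz":0,"roll":0},{"tx":0,"ty":0,"tz":0,"roll":0}]' | grep cont
python3 st.py -1
python3 -m handwheel '[{"tx":9,"ty":-1.3,"tz":0,"roll":0.12},{"tx":9,"ty":-1.3,"tz":0,"roll":0.12},{"tx":9,"ty":-1.3,"tz":0,"roll":0.12},{"tx":9,"ty":-1.3,"tz":0,"roll":0.12},{"tx":9,"ty":-1.3,"tz":0,"roll":0.12},{"tx":9,"ty":-1.3,"tz":0,"roll":0.12},{"tx":0,"ty":0,"tz":0,"roll":0},{"tx":0,"ty":0,"tz":0,"roll":0}]' | grep cont
python3 st.py -1
```

```text
contact_force: [-0.2, 0.5, 0.4]
tcp [ -2.9639 -95.4313] [ 0.5423 -0.1222  0.0486] yaw base 93.23765039529603 F [-0.2478  0.4697  0.374 ]
TCP polar about pivot 73.07346223455103 166.19929637786714
contact_force: [-0.2, 0.6, -0.1]
tcp [  2.4622 -42.9516] [ 0.5601 -0.0725  0.0478] yaw base 52.03629915416065 F [-0.2331  0.5969 -0.1039]
TCP polar about pivot 74.32094352264772 208.13705449890506
```

```bash
python3 -m handwheel '[{"tx":5,"ty":0,"tz":0,"roll":0.07},{"tx":5,"ty":0,"tz":0,"roll":0.07},{"tx":2,"ty":0,"tz":0,"roll":0.03},{"tx":0,"ty":0,"tz":0,"roll":0},{"tx":0,"ty":0,"tz":0,"roll":0}]' | grep cont
python3 st.py -1
for i in 1 2 3; do python3 -m handwheel '[{"tx":1,"ty":0,"tz":0,"roll":0},{"tx":0,"ty":0,"tz":0,"roll":0},{"tx":0,"ty":0,"tz":0,"roll":0}]' | grep cont; done; python3 st.py -1
```

```text
contact_force: [-0.0, 0.5, -0.4]
tcp [  9.8833 -34.3762] [ 0.5694 -0.0659  0.0474] yaw base 42.156172020068944 F [-0.0421  0.5313 -0.3902]
TCP polar about pivot 72.66764168828634 216.89280598068237
contact_force: [-3.5, -2.6, 1.0]
contact_force: [-6.0, -4.3, 2.9]
contact_force: [-8.4, -4.7, 3.8]
tcp [ 10.626  -33.3933] [ 0.5703 -0.0652  0.0469] yaw base 42.04387838854472 F [-8.4452 -4.6647  3.768 ]
TCP polar about pivot 72.6741485224774 217.86404002683685
```

```bash
python3 -m handwheel '[{"tx":-6,"ty":0,"tz":0,"roll":0},{"tx":-8,"ty":0,"tz":0,"roll":0},{"tx":0,"ty":0,"tz":-20,"roll":0},{"tx":0,"ty":0,"tz":-35,"roll":0},{"tx":-15,"ty":0,"tz":-35,"roll":0},{"tx":-20,"ty":0,"tz":-35,"roll":0},{"tx":-20,"ty":0,"tz":-35,"roll":0},{"tx":-20,"ty":0,"tz":-35,"roll":0},{"tx":0,"ty":0,"tz":0,"roll":0},{"tx":0,"ty":0,"tz":0,"roll":0}]'
python3 chk.py
python3 - <<'E'
from b import *
a=cam("wrist");save(cv2.resize(a[0],(800,600)),"w9")
E
```

```text
t: 17.82
tool_pos: [0.4947, -0.1069, 0.246]
tool_rot: [3.044, 0.763, 0.011]
contact_force: [-1.0, 0.1, -1.2]
opening: -0.0001
grip_force: 0.0
plate slope [-0.0007 -0.0048] z 40.97201451167368 deck z 41.25314988417023 circle ((0.665664792060852, 0.6636091470718384), 44.233131408691406)
[-53.7637 -91.4799] -84.90820218795871 [ 0.494  -0.1062  0.2434] [-0.0833  0.3369 -1.076 ]
```

View pics/w9.png

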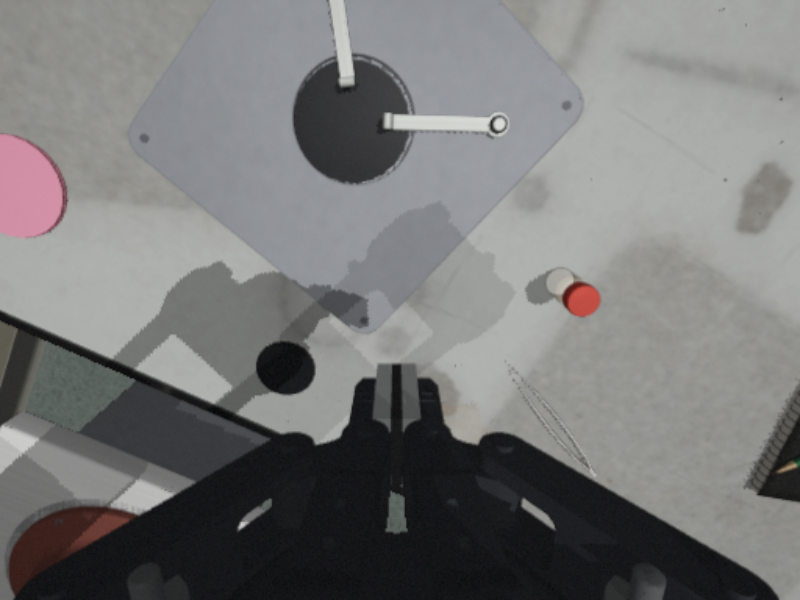

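The plate is flush in the recess at (353,118) px. Both clips point at its centre, with tips at (346,82) and (388,122), and the vial and forceps are undisturbed.

```bash
python3 -c "
from station import ctrl
print(ctrl.finish_job())"
```

```text
the job is handed in; nothing more can be done
None
```

The plate is seated flat in the recess, both clips are pushed to their stops over it, and the job was handed in at about 18 s; I saw no sign that the dish, vial or forceps moved, and no verdict was returned.

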